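Turn the flower tile face down with the lifter

ROBOT

A 6-joint arm with a two-finger parallel gripper is mounted at the origin on the work surface. World frame = base frame: x ahead of the robot, y to its left, z up, the work surface at z = 0. Lengths are in m, angles in rad, forces in N, time in s.
With the tool pointing down it reaches from about 0.35 to 0.975 m from the base axis. Payload 4.9 kg.
Tool frame: the origin (TCP) lies at the very end of the fingers, on their centre line; the grasp point (between the pads) lies 19 mm behind it; z points along the fingers, y is the line along which they close (so a half turn about z gives the same grasp; the last joint's range is limited). The gripper opens to 85 mm and grips with 20 to 120 N. Pads are 22 mm wide; open, the fingers measure 114 mm over their backs; the gripper's body (76 mm by 85 mm) begins 54 mm behind the grasp point. The pads swing forward as they close: fully open they stand 13 mm farther back than shut.
Start: joints at [-1.277, 0.053, 1.613, -0, 1.476, -0.119], TCP at [0.251, -0.572, 0.2] pointing down, gripper open.
Joint ranges: [-3.01, 3.01], [-1.01, 2.22], [0.06, 2.58], [-1.02, 4.17], [0.09, 2.62], [-3.14, 3.14]. Speed limits (rad/s): [2.57, 2.57, 3.14, 3.14, 3.14, 3.14].

INTERFACE

Orientations are given as a rotation vector (axis times angle).
In Python, from station import ctrl, imaging gives the robot as it stands.
- The arm moves only by the tool play_rows, never from a script. Its argument "series" is a list of rows, each a list of 3 entries, a list of its own where there are three numbers: the opening, from 0 (shut) to 1 (fully open), then the shift along the tool's x, y, z each as a share of 0.05 m, from -1 to 1, then the turn, a rotation vector about the tool's x, y, z each as a share of 8 degrees, from -1 to 1. In form: [[grip, [dx, dy, dz], [ax, ay, az]], ...]. A call has 1 to 8 rows; each row shifts and turns the commanded pose from where the row before left it, along the tool's axes as they then stand; what a row does not reach is not made up. A row lasts 1/8 s, in which the tool goes at most 62.5 mm and 10.7 degrees, less where a joint would pass 70% of its speed; a pose out of reach is approached as far as the arm can. A call with a number of a shift or a turn outside -1 to 1 is refused whole. A call with a gripper value outside its range is refused whole. The fingers move at their own pace and stop on an object; "force" is the grip in N (left out, the last holds). Time passes only in rows, so rows that do not move let the fingers close. It gives the time, the measured TCP pose, the force, the opening and the grip force at its end, in the units of the state.
- ctrl.get_obs(): the state, without advancing time (a new reading comes with each control period).
- imaging.get_image(name): name is "side" or "top"; returns a dict with "color" (400x640x3 uint8, blue, green, red), "fx", "fy", "cx", "cy" (pixels), "D" ([k1, k2, p1, p2, k3] as OpenCV has them; the pictures are not rectified), "extrinsics" (4x4, takes a point from world to camera coordinates). Camera axes: x right, y down, z forward; pixel columns grow to the right and rows downward; lengths in m; the calibration is good to about 2 mm. A picture is of the moment at which its call begins. There is no depth.
- ctrl.finish_job(): hands the job in; it is judged then, once.
The state is a dict: "t": time; "q": joint angles; "dq": joint speeds; "effort": joint torques, N m; "tool_pos": TCP position; "tool_rot": TCP orientation; "contact_force": force on the tool from outside, world axes, zero at the start; "wrist_torque": the same for the moment, N m; "opening": finger opening in m; "grip_force": force on a finger pad.
Only numpy, scipy, OpenCV 4.12 (cv2) and the standard library are available. Lean on these libraries where they do the work, as an engineer would, in place of code of your own. Each camera call takes 0.05 s, during which the arm holds its last target. There are 200 camera calls.

TASK

Pick up the flat steel lifter, slide its blade under the edge of the glass tile that juts out over the low ledge of the turning board, and tip the tile over the step so that it ends lying flat, flower side down, on the cork deck. Then lay the lifter back flat on its rubber-topped rest and let go. Touch the polished tile with the lifter only, never with the gripper, and leave the other things on the bench where they are.

Things in the scene. Friction and masses are not known exactly. Their poses are not given: they have to be found in the camera images.
- tile: opal-white glass tile 70 (its x) x 60 x 9 mm, about 95 g, a flat orange six-petal flower on its top face, back plain. Origin: centre of its underside; z points out of the flower face (up at the start). It starts on the board's low ledge, x about along the board's x, far edge 3 to 6 mm short of the step; its near end juts 18 to 21 mm over the ledge's front, free space below
- tile_center (a point): the middle of the tile's thickness, 4.5 mm above its underside's centre
- board: fixed wooden board 175 (x) x 100 mm. Origin at table height under the middle of the step; x points from ledge to cork deck, away from the robot within 23 degrees. Low ledge x = -55 to 0 mm, top at 30 mm, its front a vertical face. At x = 0 a 5 mm step up to the flat cork deck, x = 0 to 110 mm, top at 35 mm. End lip x = 110 to 120 mm, top at 41 mm
- lifter: trowel-like lifter, 160 g: steel blade 110 long x 45 wide x 3 mm, x = -25 to its square tip at +85 mm. Origin: blade underside, below the grip point. A stem 28 x 12 mm (x = -14 to 14) carries a wooden handle bar along x, 66 long (x = -37 to 29), 16 wide, from 30 to 54 mm above the underside. Starts flat on the rest, tip away from the robot within 35 degrees
- lifter_grip (a point): middle of the handle bar above the stem, 42 mm above the blade's underside: grasp here from above, across the 16 mm width
- lifter_tip (a point): middle of the blade's tip edge, on its top face, 85 mm ahead of the grip point and 3 mm above the underside
- rest: fixed flat rest for the lifter: dark wood slab 160 (x) x 90 (y) mm with a rubber top 12 mm above the table. Origin: centre of its underside. The board and the rest stand side by side, left or right of the robot's centre line: which is which varies
- graphite_block: dark grey block 70 x 38 x 20 mm, bystander; origin at the centre of its underside
- disc: green glass button, 42 mm across, 13 mm high, bystander; origin at the centre of its underside
- tweezers: steel tweezers 140 mm long, 9 mm high, bystander; origin at the middle of the underside
- mug: blue mug, 80 mm across, 90 mm high, bystander; origin at the centre of its underside
- mould: brass optic mould, 64 mm across, 50 mm high, bystander; origin at the centre of its underside
- frit_jar: glass jar with steel cap, 60 mm across, 75 mm high, bystander; origin at the centre of its underside
- reamer: reamer with wooden handle, 200 mm long, lying on the bench, bystander; origin at its underside

How it is judged:
By the outcome, as a careful person would: the job done as asked, in the order asked, and still so for the second after the job is handed in, with the robot touching nothing.
It also fails if it takes over 56 s, if anything falls off the work surface, if the arm or the gripper's body presses on something with over 40 N, if the wrist force passes 120 N, or if a joint passes its speed limit or range.

## Working session

There is one attempt and no reset: what is moved stays moved. The work goes in short steps, Python scripts to look and compute and a tool call to move; the robot and the scene stay as the last step left them, time stands still between calls to the robot, and variables do not carry over. Pictures are saved under pics/ and viewed, at most 10 in all, crops included, and the job is handed in when it is done.

Besides the shell and the picture viewer there is one more tool, called after "Call:" by a JSON object that holds its "fn" and its "kwargs". play_rows: Moves the arm, as the interface text tells. Shift numbers are shares of 0.05 m and turn numbers shares of 8 degrees, none past 1 either way. Its arguments: {"type":"object","properties":{"series":{"type":"array"},"force":{"type":"number"}},"required":["series"]}

```bash
mkdir -p pics; ls
python3 - <<'E'
from station import ctrl, imaging
import cv2, json
import numpy as np
o=ctrl.get_obs(); print(o)
for n in("top","side"):
    d=imaging.get_image(n); cv2.imwrite(f"pics/{n}0.png",d["color"])
    print(n,d["fx"],d["fy"],d["cx"],d["cy"],d["D"],np.array(d["extrinsics"]).round(4).tolist())
E
```

```text
pics
{'t': 0.0, 'q': array([-1.27698539e+00,  5.33548682e-02,  1.61431823e+00,  1.94767169e-05,
        1.47600277e+00, -1.18975529e-01]), 'dq': array([-0.00157976,  0.00151966, -0.00110543,  0.00097111,  0.00199112,
       -0.00036592]), 'effort': array([-1.05386684e-03, -3.93682015e+01, -3.70175743e+01, -2.13265030e-04,
        7.13513742e-03, -1.20987960e-05]), 'tool_pos': array([ 0.25054329, -0.57182206,  0.19864986]), 'tool_rot': array([-3.07288453e+00, -6.43381290e-01,  2.55186220e-04]), 'contact_force': array([-0.47286744, -0.33177356, -0.53333801]), 'wrist_torque': array([ 0.00188978,  0.0510026 , -0.02399028]), 'grip_force': 0.0, 'opening': 0.0855853416052023}
top 489.05895830351415 489.05895830351415 318.29166989459253 200.95587995590338 [-0.02765516  0.          0.          0.          0.        ] [[-0.005, -0.9997, -0.0256, 0.0249], [-0.9913, 0.0083, -0.1313, 0.59], [0.1315, 0.0248, -0.991, 1.3952], [0.0, 0.0, 0.0, 1.0]]
side 489.2864350267574 489.2864350267574 319.1020000415434 207.81851009356885 [0.02003564 0.         0.         0.         0.        ] [[-0.9847, -0.1741, 0.0072, 0.5928], [-0.1021, 0.543, -0.8335, 0.1246], [0.1412, -0.8215, -0.5525, 1.2098], [0.0, 0.0, 0.0, 1.0]]
```

View pics/top0.png

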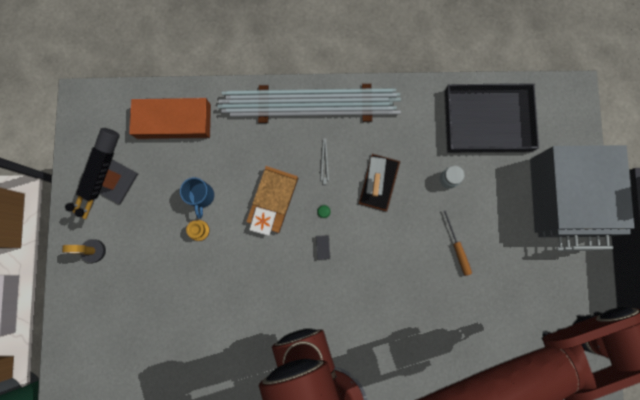

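View pics/side0.png

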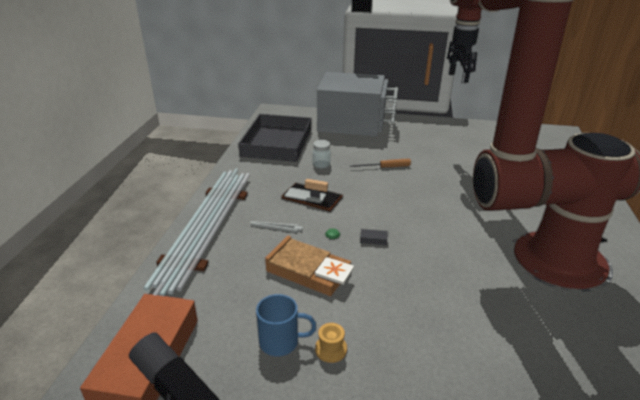

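The top view shows the board at about (270,200) with the tile at (263,221), and the rest with the lifter at (379,183), its handle at (377,186). The side view shows the board at (308,265), the tile at (335,268) and the lifter at (315,190). Next I'll segment these.

```bash
cat > h.py <<'E'
from station import ctrl, imaging
import cv2, numpy as np
from scipy.spatial.transform import Rotation as R
def cam(n):
    d=imaging.get_image(n); d["K"]=np.array([[d["fx"],0,d["cx"]],[0,d["fy"],d["cy"]],[0,0,1]]); d["D"]=np.array(d["D"],float); d["E"]=np.array(d["extrinsics"]); return d
def ray(d,p):
    u=cv2.undistortPoints(np.array(p,float).reshape(-1,1,2),d["K"],d["D"]).reshape(-1,2)
    Rm=d["E"][:3,:3]; return -Rm.T@d["E"][:3,3], np.c_[u,np.ones(len(u))]@Rm
def plane(d,p,z):
    c,r=ray(d,p); return c+r*((z-c[2])/r[:,2])[:,None]
def proj(d,P):
    return cv2.projectPoints(np.array(P,float).reshape(-1,1,3),cv2.Rodrigues(d["E"][:3,:3])[0],d["E"][:3,3],d["K"],d["D"])[0].reshape(-1,2)
def tri(d1,p1,d2,p2):
    A=[];b=[]
    for d,p in((d1,p1),(d2,p2)):
        c,r=ray(d,[p]); r=r[0]/np.linalg.norm(r[0]); M=np.eye(3)-np.outer(r,r); A.append(M); b.append(M@c)
    return np.linalg.lstsq(np.vstack(A),np.hstack(b),rcond=None)[0]
def blob(m,box):
    x0,y0,x1,y1=box; k=np.zeros(m.shape,np.uint8); k[y0:y1,x0:x1]=m[y0:y1,x0:x1]
    c=max(cv2.findContours(k,cv2.RETR_EXTERNAL,cv2.CHAIN_APPROX_NONE)[0],key=cv2.contourArea)
    return c, cv2.minAreaRect(c)
E
python3 - <<'E'
from h import *
t=cam("top"); s=cam("side")
ims=[]
for d,boxes in((t,((235,155,310,245),(345,140,420,230))),(s,((255,225,365,300),(270,165,350,220)))):
    for x0,y0,x1,y1 in boxes:
        ims.append(cv2.resize(d["color"][y0:y1,x0:x1],(400,300) ,interpolation=cv2.INTER_CUBIC) if 0 else cv2.resize(d["color"][y0:y1,x0:x1],None,fx=3.3,fy=3.3,interpolation=cv2.INTER_CUBIC))
c=np.zeros((600,800,3),np.uint8)
for i,im in enumerate(ims):
    y=(i//2)*300;x=(i%2)*400; im=im[:300,:400]; c[y:y+im.shape[0],x:x+im.shape[1]]=im
cv2.imwrite("pics/crop1.png",c)
for n,d,bb,bl in(("top",t,(235,155,310,245),(345,140,420,230)),("side",s,(255,225,365,300),(270,165,350,220))):
    hsv=cv2.cvtColor(d["color"],cv2.COLOR_BGR2HSV); H,S,V=cv2.split(hsv)
    w=((S<60)&(V>170)).astype(np.uint8); o=((H<25)&(S>100)&(V>60)).astype(np.uint8)
    tile=blob(w,bb)[1]; print(n,"tile",tile); print("board",blob(((S>70)&(H<28)).astype(np.uint8)|w,bb)[1])
    print("handle",blob(o*(V>140),bl)[1]); print("rest",blob((V<60).astype(np.uint8),bl)[1]); print("blade",blob(((S<40)&(V>130)).astype(np.uint8),bl)[1])
E
```

```text
top tile ((262.4056396484375, 220.8302001953125), (19.64255714416504, 22.801851272583008), 15.94539737701416)
board ((270.8971252441406, 201.42076110839844), (35.31596755981445, 65.74518585205078), 19.179006576538086)
handle ((376.0780944824219, 184.0082244873047), (3.9256794452667236, 20.308849334716797), 6.009005546569824)
rest ((378.0230712890625, 182.41539001464844), (29.556854248046875, 51.132476806640625), 15.255118370056152)
blade ((375.9024658203125, 175.37806701660156), (13.583078384399414, 34.34421157836914), 6.340191841125488)
side tile ((334.1499938964844, 269.0500183105469), (33.83636474609375, 18.973663330078125), 18.43494987487793)
board ((307.5172119140625, 265.2068786621094), (85.0484619140625, 41.224365234375), 21.801406860351562)
handle ((315.9864807128906, 182.58108520507812), (20.2210750579834, 2.46598482131958), 9.462322235107422)
rest ((311.9411926269531, 197.23529052734375), (56.753334045410156, 18.91777801513672), 14.03624439239502)
blade ((309.5, 192.0), (54.0, 79.0), 90.0)
```

View pics/crop1.png

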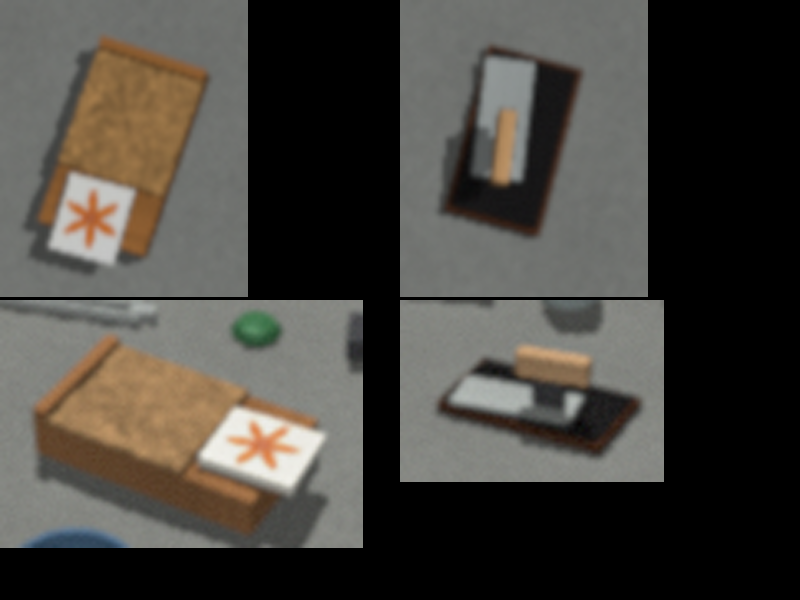

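```bash
cat >> h.py <<'E'
F=8
def up(d,box):
    x0,y0,x1,y1=box
    return cv2.resize(d["color"][y0:y1,x0:x1],None,fx=F,fy=F,interpolation=cv2.INTER_CUBIC)
def rect(d,m,box,z):
    "centre, x-axis angle (pointing ahead), long, short of the biggest blob on plane z"
    c=max(cv2.findContours(cv2.morphologyEx(m,cv2.MORPH_OPEN,np.ones((9,9))),cv2.RETR_EXTERNAL,cv2.CHAIN_APPROX_NONE)[0],key=cv2.contourArea)
    px=(cv2.convexHull(c).reshape(-1,2)+.5)/F-.5+np.array(box[:2])
    P=plane(d,px,z)[:,:2]
    (cc,wh,a)=cv2.minAreaRect((P*1000).astype(np.float32)); w,h=wh
    if w<h: a+=90
    a=(a+90)%180-90
    return np.round(cc,1),round(a,1),np.round(sorted(wh),1)
E
cat > m.py <<'E'
from h import *
t=cam("top"); s=cam("side")
bb,bl=(235,155,310,245),(345,140,420,230); sb,sl=(255,225,365,300),(270,165,350,220)
for n,d,b,l in(("top",t,bb,bl),("side",s,sb,sl)):
    H,S,V=cv2.split(cv2.cvtColor(up(d,b),cv2.COLOR_BGR2HSV)); w=((S<70)&(V>145)).astype(np.uint8)
    print(n,"tile",rect(d,w,b,.039))
    cork=((S>60)&(H<28)).astype(np.uint8)|w
    if n=="top": print("board",rect(d,cork,b,.035))
    H,S,V=cv2.split(cv2.cvtColor(up(d,l),cv2.COLOR_BGR2HSV))
    h=((S>60)&(H<25)&(V>130)).astype(np.uint8); print("handle",rect(d,h,l,.066))
    if n=="top":
        print("blade",rect(d,((S<60)&(V>125)|(h>0)).astype(np.uint8),l,.015))
        print("rest",rect(d,((V<62)|((S>60))).astype(np.uint8),l,.012))
E
python3 m.py
```

```text
top tile (array([533.2, 184.6]), -15.9, array([62.1, 72.1]))
board (array([590.7, 161.1]), -18.9, array([106.9, 197. ]))
handle (array([ 635.3, -147.3]), -7.2, array([15.2, 64.9]))
blade (array([ 666.8, -151.5]), -7.4, array([ 42.5, 112.7]))
rest (array([ 649.1, -158.9]), -16.3, array([ 91.9, 159.3]))
side tile (array([534.9, 185.8]), -15.6, array([69.2, 75.3]))
handle (array([ 637. , -132.7]), -7.9, array([45.5, 69.8]))
```

```bash
cat > go.py <<'E'
# usage: go.py x y z(mm) yaw(deg): turn first, then shift in the turned tool frame; units of the rows
from h import *
import sys
x,y,z,yaw=map(float,sys.argv[1:5])
o=ctrl.get_obs(); Rc=R.from_rotvec(o["tool_rot"]); p=o["tool_pos"]*1000
c,s=np.cos(np.radians(yaw)),np.sin(np.radians(yaw))
Rt=R.from_matrix(np.array([[c,s,0],[s,-c,0],[0,0,-1]]))
turn=np.degrees((Rc.inv()*Rt).as_rotvec())/8
sh=Rt.inv().apply(np.array([x,y,z])-p)/50
print("t",round(o["t"],2),"p",p.round(1),"q6",o["q"][5].round(2),"turn",turn.round(3),"shift",sh.round(3),"F",o["contact_force"].round(1),"open",round(o["opening"]*1000,1))
E
python3 go.py 638.3 -147.8 120 -7.3
```

```text
t 0.3 p [ 250.7 -572.2  199.5] q6 -0.12 turn [-5.000e-03  1.000e-03  3.869e+00] shift [ 6.611 -9.405  1.589] F [ 0.3 -0.1 -0.2] open 85.8
```

Call:
{"fn": "play_rows", "kwargs": {"series": [[1,[0,0,0],[0,0,0.97]],[1,[0,0,0],[0,0,0.97]],[1,[0,0,0],[0,0,0.97]],[1,[0,0,0],[0,0,0.96]],[1,[0.5,-0.7,0],[0,0,0]],[1,[0.5,-0.7,0],[0,0,0]],[1,[0.5,-0.7,0],[0,0,0]],[1,[0.5,-0.7,0],[0,0,0]]]}}

```text
t: 1.3
tool_pos: [0.3685, -0.4453, 0.1999]
tool_rot: [3.135, -0.201, 0.0]
contact_force: [0.4, 0.3, -0.6]
opening: 0.0851
grip_force: 0.0
```

Call:
{"fn": "play_rows", "kwargs": {"series": [[1,[0.5,-0.75,0],[0,0,0]],[1,[0.5,-0.75,0],[0,0,0]],[1,[0.5,-0.75,0],[0,0,0]],[1,[0.5,-0.75,0],[0,0,0]],[1,[0.5,-0.75,0],[0,0,0]],[1,[0.5,-0.75,0],[0,0,0]],[1,[0.5,-0.75,0],[0,0,0]],[1,[0.5,-0.75,0],[0,0,0]]]}}

```text
t: 2.3
tool_pos: [0.6051, -0.173, 0.1999]
tool_rot: [3.135, -0.2, 0.0]
contact_force: [-0.2, -0.1, -0.1]
opening: 0.0854
grip_force: 0.0
```

```bash
python3 go.py 638.3 -147.8 120 -7.3
```

```text
t 2.3 p [ 605.1 -173.   199.9] q6 1.3 turn [ 0.001 -0.001 -0.001] shift [ 0.594 -0.584  1.598] F [-0.2 -0.1 -0.1] open 85.4
```

Call:
{"fn": "play_rows", "kwargs": {"series": [[0.6,[0.3,-0.3,0.2],[0,0,0]],[0.6,[0.3,-0.29,0.3],[0,0,0]],[0.6,[0,0,0.5],[0,0,0]],[0.6,[0,0,0.5],[0,0,0]],[0.6,[0,0,0.2],[0,0,0]],[0.6,[0,0,0],[0,0,0]]]}}

```text
t: 3.05
tool_pos: [0.637, -0.1491, 0.1138]
tool_rot: [-3.135, 0.201, 0.003]
contact_force: [-0.2, -0.1, 0.4]
opening: 0.0511
grip_force: 0.0
```

```bash
python3 go.py 638.3 -147.8 35 -7.3
python3 - <<'E'
from h import *
t=cam("top");s=cam("side")
a=cv2.resize(t["color"][140:230,345:435],None,fx=4,fy=4,interpolation=cv2.INTER_CUBIC)
b=cv2.resize(s["color"][130:220,270:370],None,fx=4,fy=4,interpolation=cv2.INTER_CUBIC)
cv2.imwrite("pics/g.png",np.hstack([a,b]))
E
```

```text
t 3.05 p [ 637.  -149.1  113.8] q6 1.36 turn [-0.002  0.015 -0.006] shift [ 0.023 -0.028  1.575] F [-0.2 -0.1  0.4] open 51.1
```

View pics/g.png

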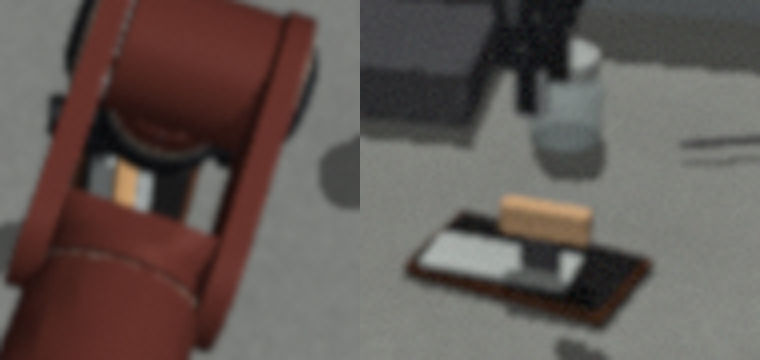

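The crop shows the gripper above the lifter: the handle sits at (125,185) between the fingers in the top half and at (545,220) in the side half. Going down to grasp.

Call:
{"fn": "play_rows", "kwargs": {"series": [[0.6,[0.02,-0.03,0.4],[0,0,0]],[0.6,[0,0,0.4],[0,0,0]],[0.6,[0,0,0.4],[0,0,0]],[0.6,[0,0,0.3],[0,0,0]],[0.6,[0,0,0.07],[0,0,0]],[0.6,[0,0,0],[0,0,0]]]}}

```text
t: 3.9
tool_pos: [0.6391, -0.1475, 0.0363]
tool_rot: [3.135, -0.2, -0.0]
contact_force: [1.2, 0.3, -0.1]
opening: 0.0515
grip_force: 0.0
```

Call:
{"fn": "play_rows", "kwargs": {"series": [[0,[0,0,0],[0,0,0]],[0,[0,0,0],[0,0,0]],[0,[0,0,0],[0,0,0]],[0,[0,0,0],[0,0,0]],[0,[0,0,0],[0,0,0]],[0,[0,0,0],[0,0,0]]], "force": 100}}

```text
t: 4.65
tool_pos: [0.6389, -0.1474, 0.0364]
tool_rot: [3.135, -0.2, -0.0]
contact_force: [-0.1, -0.6, -0.7]
opening: 0.0002
grip_force: 0.0
```

```bash
python3 go.py 638.3 -147.8 35 -7.3; python3 -c "
from h import *;print(ctrl.get_obs()['tool_rot'],ctrl.get_obs()['grip_force'])"
```

```text
t 4.65 p [ 638.9 -147.4   36.4] q6 1.36 turn [ 0.     0.    -0.001] shift [-0.012  0.01   0.028] F [-0.1 -0.6 -0.7] open 0.2
[ 3.13520874e+00 -2.00165431e-01 -2.22137651e-05] 0.0
```

Run:
```python
from h import *
t=cam("top");s=cam("side")
a=cv2.resize(t["color"][140:240,345:435],None,fx=4,fy=4,interpolation=cv2.INTER_CUBIC)
b=cv2.resize(s["color"][130:230,270:370],None,fx=4,fy=4,interpolation=cv2.INTER_CUBIC)
for P in ([.638,-.147,.036],[.638,-.147,.066]):
    q=(proj(s,P)[0]-[270,130])*4+2; print(q); cv2.circle(b,tuple(int(v) for v in q),2,(0,255,0),-1)
cv2.imwrite("pics/g2.png",np.hstack([a,b]))
```

```text
[185.00787378 242.88398288]
[185.15421977 206.68128916]
```

View pics/g2.png

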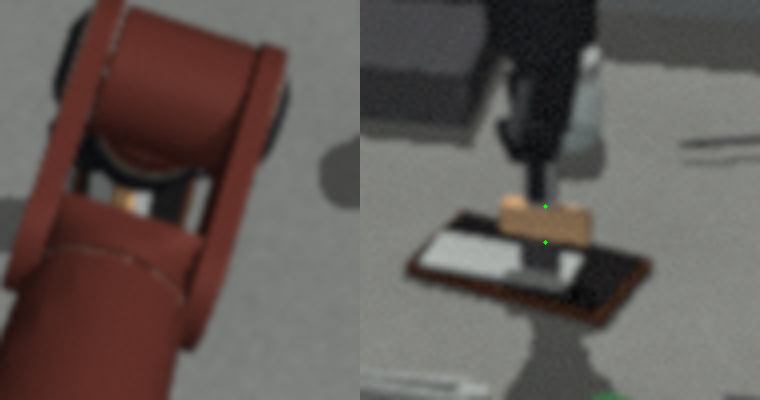

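Run:
```python
from h import *
t=cam("top");s=cam("side")
for P in ([.637,-.149,.1138],[.639,-.147,.036],[.639,-.155,.066],[.639,-.139,.066],[.639,-.139,.042]):
    q=proj(s,P)[0]; print(P,q.round(1),"g-crop",((q-[270,130])*4+[362,2]).round(), "top",((proj(t,P)[0]-[345,140])*4+2).round())
print(plane(s,[[316.5,181.1]],.066), ctrl.get_obs()['q'].round(3))
H,S,V=cv2.split(cv2.cvtColor(s["color"],cv2.COLOR_BGR2HSV))
print(V[165:200,316],S[165:200,316])
```

```text
[0.637, -0.149, 0.1138] [316.3 166. ] g-crop [547. 146.] top [136. 163.]
[0.639, -0.147, 0.036] [315.4 190.2] g-crop [544. 243.] top [123. 179.]
[0.639, -0.155, 0.066] [315.9 179.7] g-crop [546. 201.] top [138. 172.]
[0.639, -0.139, 0.066] [314.9 182.6] g-crop [542. 212.] top [116. 172.]
[0.639, -0.139, 0.042] [314.9 189.8] g-crop [542. 241.] top [113. 177.]
[[ 0.63609259 -0.14776088  0.066     ]] [-0.34   0.268  1.658 -0.     1.216  1.358]
[ 23  27  24  23  25  42  55  61  65  64  63  62  63  62  61  80  96 115
 127 127 129 132 131 129 105  68  52  46  43  47  45  50  61  81  88] [ 22  28  32  33  31  18   5   4  20  12   8  12  12   8  13  10  21  71
  98 106 105 106 105 105  97  68  15  11  12  27  11  10  17   9   3]
```

The side half of the picture shows the shut fingers ending at the handle's top edge, about (545,200), and the lifter unmoved. So the fingers stand either above the handle or behind it. I'll check by raising the arm clear and comparing both views with the projection.

Call:
{"fn": "play_rows", "kwargs": {"series": [[0,[0,0,-0.6],[0,0,0]],[0,[0,0,-0.6],[0,0,0]],[0,[0,0,-0.6],[0,0,0]],[0,[0,0,0],[0,0,0]]]}}

```text
t: 5.35
tool_pos: [0.6411, -0.1482, 0.1301]
tool_rot: [3.133, -0.2, 0.01]
contact_force: [0.1, -0.5, 0.1]
opening: 0.0
grip_force: 0.0
```

Run:
```python
from h import *
t=cam("top");s=cam("side"); o=ctrl.get_obs(); p=o["tool_pos"]; print(p)
Rt=R.from_rotvec(o["tool_rot"]).as_matrix()
a=cv2.resize(t["color"][120:220,335:425],None,fx=4,fy=4,interpolation=cv2.INTER_CUBIC)
b=cv2.resize(s["color"][100:200,270:370],None,fx=4,fy=4,interpolation=cv2.INTER_CUBIC)
for k in (0,.019,.073):
  for im,d,of in((a,t,[335,120]),(b,s,[270,100])):
    q=(proj(d,p-k*Rt[:,2])[0]-of)*4+2; cv2.circle(im,tuple(int(v) for v in q),2,(0,255,0),-1)
cv2.imwrite("pics/g3.png",np.hstack([a,b]))
im0=cv2.imread("pics/side0.png"); print("start tip px",proj(s,[.2505,-.5718,.1986]))
```

```text
[ 0.63872411 -0.14734548  0.12589092]
start tip px [[455.74636754  92.60176225]]
```

View pics/g3.png

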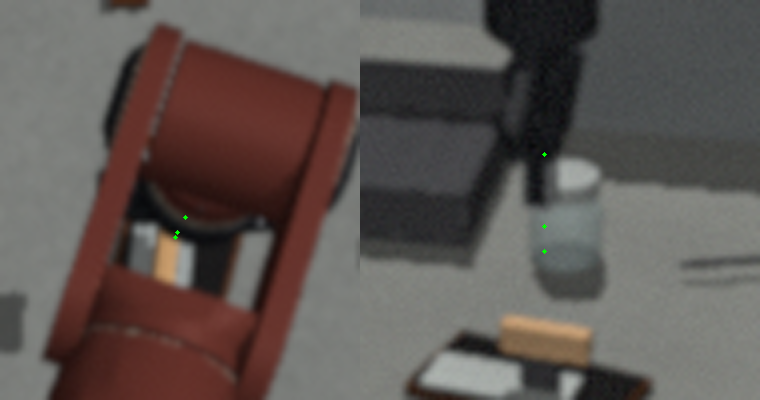

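The side half shows the shut fingertips at about (540,205), while the reported TCP projects to (544,251). That puts the real tip about 38 mm higher than reported, and laterally it agrees in both views. I'll check this by probing the handle's top (z = 66) gently with the shut fingers.

```bash
python3 - <<'E'
from h import *
s=cam("side"); c,r=ray(s,[[270+(540-362)/4,100+(205-2)/4]]); r=r[0]
for y in(-.147,-.157): print(c+r*(y-c[1])/r[1])
E
python3 go.py 638.3 -147.8 36 -7.3
```

```text
[ 0.64190269 -0.147       0.16142616]
[ 0.64374067 -0.157       0.15627061]
t 5.5 p [ 638.1 -147.1  124.8] q6 1.36 turn [-0.004  0.016 -0.001] shift [0.006 0.013 1.776] F [-0.3  0.4 -0.6] open -0.4
```

Call:
{"fn": "play_rows", "kwargs": {"series": [[0,[0.01,0.01,0.5],[0,0,0]],[0,[0,0,0.5],[0,0,0]],[0,[0,0,0.4],[0,0,0]],[0,[0,0,0.36],[0,0,0]],[0,[0,0,0.04],[0,0,0]],[0,[0,0,0],[0,0,0]]]}}

```text
t: 6.25
tool_pos: [0.6393, -0.1479, 0.036]
tool_rot: [-3.135, 0.2, 0.001]
contact_force: [0.1, 0.1, -0.9]
opening: 0.0001
grip_force: 0.0
```

Call:
{"fn": "play_rows", "kwargs": {"series": [[0,[0,0,0.03],[0,0,0]],[0,[0,0,0.03],[0,0,0]],[0,[0,0,0.03],[0,0,0]],[0,[0,0,0],[0,0,0]]]}}

```text
t: 6.75
tool_pos: [0.6397, -0.1481, 0.0346]
tool_rot: [3.135, -0.2, 0.0]
contact_force: [-5.9, 3.1, 11.6]
opening: 0.0003
grip_force: 5.4
```

Contact came at a reading of about 35 mm with the handle top at 66, so the real tip is about 31 mm above the reading. I'll go up, open, and descend to a reading of about 5 mm.

Call:
{"fn": "play_rows", "kwargs": {"series": [[0,[0,0,-0.4],[0,0,0]],[0.6,[0,0,-0.4],[0,0,0]],[0.6,[0,0,0],[0,0,0]],[0.6,[0,0,0],[0,0,0]],[0.6,[0,0,0],[0,0,0]],[0.6,[0,0,0],[0,0,0]]]}}

```text
t: 7.5
tool_pos: [0.6388, -0.1478, 0.0709]
tool_rot: [-3.135, 0.2, 0.002]
contact_force: [-0.8, 0.0, 0.9]
opening: 0.0511
grip_force: 0.0
```

```bash
python3 go.py 638.3 -147.8 5 -7.3; python3 m.py | grep -A3 top | tail -2; python3 m.py | grep blade
```

```text
t 7.5 p [ 638.8 -147.8   70.9] q6 1.36 turn [-0.002  0.011 -0.001] shift [-0.01   0.002  1.318] F [-0.8  0.   0.9] open 51.1
handle (array([ 615.7, -148.7]), -1.2, array([5. , 7.3]))
blade (array([736.4, -76.7]), -0.7, array([36.5, 87.6]))
blade (array([736.8, -76.7]), -0.7, array([36.5, 86.8]))
```

Call:
{"fn": "play_rows", "kwargs": {"series": [[0.6,[0,0,0.4],[0,0,0]],[0.6,[0,0,0.3],[0,0,0]],[0.6,[0,0,0.3],[0,0,0]],[0.6,[0,0,0.2],[0,0,0]],[0.6,[0,0,0.1],[0,0,0]],[0.6,[0,0,0],[0,0,0]]]}}

```text
t: 8.45
tool_pos: [0.6393, -0.1479, 0.0066]
tool_rot: [-3.135, 0.2, 0.001]
contact_force: [0.7, -0.1, -0.5]
opening: 0.0511
grip_force: 0.0
```

Call:
{"fn": "play_rows", "kwargs": {"series": [[0,[0,0,0],[0,0,0]],[0,[0,0,0],[0,0,0]],[0,[0,0,0],[0,0,0]],[0,[0,0,0],[0,0,0]],[0,[0,0,0],[0,0,0]]], "force": 100}}

```text
t: 9.07
tool_pos: [0.6401, -0.1483, 0.0079]
tool_rot: [3.135, -0.2, 0.002]
contact_force: [-0.5, -0.1, 5.3]
opening: 0.0146
grip_force: 98.4
```

Gripped (opening 14.6 mm). Lift straight up, then head for the board.

Call:
{"fn": "play_rows", "kwargs": {"series": [[0,[0,0,-0.3],[0,0,0]],[0,[0,0,-0.5],[0,0,0]],[0,[0,0,-0.5],[0,0,0]],[0,[0,0,-0.4],[0,0,0]],[0,[0,0,0],[0,0,0.6]],[0,[0,0,0],[0,0,0.6]],[0,[0,0,0],[0,0,0]]]}}

```text
t: 9.95
tool_pos: [0.639, -0.1478, 0.0917]
tool_rot: [-3.108, 0.46, 0.001]
contact_force: [0.3, 0.8, -2.0]
opening: 0.0142
grip_force: 97.5
```

```bash
python3 go.py 410 222.3 70 -17
```

```text
t 9.95 p [ 639.  -147.8   91.7] q6 1.52 turn [-0.     0.006  0.019] shift [-6.544 -5.74   0.435] F [ 0.3  0.8 -2. ] open 14.2
```

Call:
{"fn": "play_rows", "kwargs": {"series": [[0,[-0.6,-0.3,0],[0,0,0]],[0,[-0.6,-0.4,0],[0,0,0]],[0,[-0.6,-0.5,0],[0,0,0]],[0,[-0.6,-0.5,0],[0,0,0]],[0,[-0.6,-0.5,0],[0,0,0]],[0,[-0.6,-0.5,0],[0,0,0]],[0,[-0.6,-0.5,0],[0,0,0]],[0,[-0.6,-0.5,0],[0,0,0]]]}}

```text
t: 10.95
tool_pos: [0.4625, 0.0998, 0.0919]
tool_rot: [-3.108, 0.46, 0.0]
contact_force: [0.6, 0.1, -2.4]
opening: 0.0145
grip_force: 97.6
```

Call:
{"fn": "play_rows", "kwargs": {"series": [[0,[-0.5,-0.5,0],[0,0,0]],[0,[-0.5,-0.5,0],[0,0,0]],[0,[-0.4,-0.5,0.2],[0,0,0]],[0,[-0.3,-0.5,0.2],[0,0,0]],[0,[0,0,0],[0,0,0]]]}}

```text
t: 11.58
tool_pos: [0.4098, 0.2201, 0.0709]
tool_rot: [3.108, -0.455, -0.003]
contact_force: [0.6, -0.9, -1.9]
opening: 0.0144
grip_force: 97.9
```

```bash
python3 go.py 410 222.3 70 -17
python3 - <<'E'
from h import *
t=cam("top");s=cam("side")
a=cv2.resize(t["color"][170:270,225:315],None,fx=4,fy=4,interpolation=cv2.INTER_CUBIC)
b=cv2.resize(s["color"][200:310,290:390],None,fx=4,fy=4,interpolation=cv2.INTER_CUBIC)
c=np.zeros((440,760,3),np.uint8); c[:400,:360]=a; c[:,360:]=b
cv2.imwrite("pics/i.png",c)
E
```

```text
t 11.57 p [409.8 220.1  70.9] q6 2.19 turn [0.009 0.014 0.042] shift [-0.009 -0.042  0.019] F [ 0.6 -0.9 -1.9] open 14.4
```

View pics/i.png

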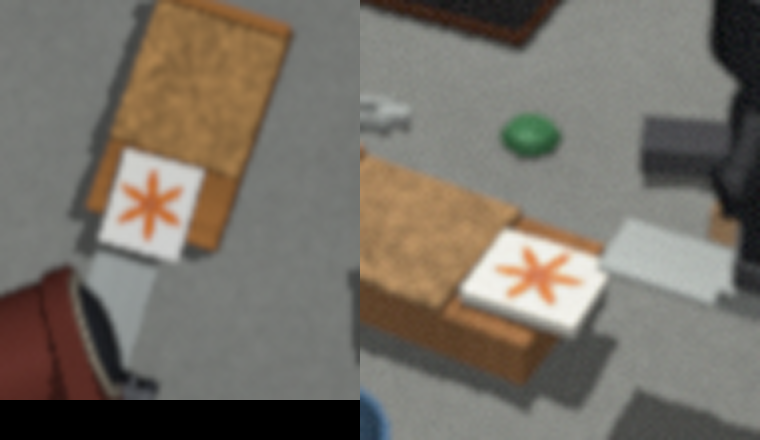

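The lifter is held level in front of the tile. The blade's tip edge runs from about (625,218) to (602,262) in the side half and from (97,247) to (160,264) in the top half. I'll measure it against the tile.

Run:
```python
from h import *
t=cam("top");s=cam("side")
S=lambda x,y:[290+(x-362)/4,200+(y-2)/4]
T=lambda x,y:[225+(x-2)/4,170+(y-2)/4]
P=plane(s,[S(625,218),S(602,262)],.078)*1000;print("side",P.round(1),P.mean(0).round(1))
Q=plane(t,[T(97,247),T(160,264)],.078)*1000;print("top",Q.round(1),Q.mean(0).round(1))
# tile + board step/front edges
d=np.array([np.cos(np.radians(-17)),np.sin(np.radians(-17))]);n=np.array([-d[1],d[0]]);c=np.array([571,173.1])
for nm,X in(("tile top near/far",plane(t,[T(97,243),T(182,263),T(122,148),T(205,170)],.039)*1000),("step",plane(t,[T(115,138),T(240,178)],.035)*1000),("ledge front",plane(t,[T(88,208),T(218,250)],.030)*1000),("tip side",P),("tip top",Q),("tileside",plane(s,[S(578,333),S(608,280),S(462,297),S(503,232)],.039)*1000),("stepside",plane(s,[S(440,306),S(517,212)],.035)*1000)):
    print(nm,[( (x[:2]-c)@d).round(1) for x in X],[( (x[:2]-c)@n).round(1) for x in X])
p=ctrl.get_obs()["tool_pos"]*1000; print("tcp",((p[:2]-c)@d).round(1),((p[:2]-c)@n).round(1))
```

```text
side [[488.9 172.4  78. ]
 [496.9 212.3  78. ]] [492.9 192.3  78. ]
top [[499.8 218.1  78. ]
 [487.4 173.1  78. ]] [493.6 195.6  78. ]
tile top near/far [np.float64(-77.7), np.float64(-73.8), np.float64(-5.9), np.float64(-4.0)] [np.float64(30.2), np.float64(-33.9), np.float64(33.9), np.float64(-29.7)]
step [np.float64(0.0), np.float64(-2.0)] [np.float64(41.8), np.float64(-55.6)]
ledge front [np.float64(-54.9), np.float64(-56.9)] [np.float64(46.1), np.float64(-55.2)]
tip side [np.float64(-78.3), np.float64(-82.3)] [np.float64(-24.7), np.float64(15.9)]
tip top [np.float64(-81.3), np.float64(-79.9)] [np.float64(22.2), np.float64(-24.5)]
tileside [np.float64(-77.6), np.float64(-74.3), np.float64(-7.6), np.float64(-2.6)] [np.float64(33.7), np.float64(-14.4), np.float64(36.7), np.float64(-25.1)]
stepside [np.float64(1.9), np.float64(0.5)] [np.float64(45.1), np.float64(-50.1)]
tcp -165.6 -2.9
```

Call:
{"fn": "play_rows", "kwargs": {"series": [[0,[-0.2,-0.06,0],[0,0,0]],[0,[-0.05,0,0.1],[0,0,0]],[0,[0,0,0.3],[0,0,0]],[0,[0,0,0.4],[0,0,0]],[0,[0,0,0.2],[0,0,0]],[0,[0,0,0.07],[0,0,0]],[0,[0,0,0],[0,0,0]]]}}

```text
t: 12.65
tool_pos: [0.4004, 0.2257, 0.0184]
tool_rot: [3.107, -0.462, -0.0]
contact_force: [-0.3, 0.1, -2.2]
opening: 0.0141
grip_force: 97.9
```

```bash
cat > st.py <<'E'
from h import *
d=np.array([np.cos(np.radians(-17)),np.sin(np.radians(-17))]);n=np.array([-d[1],d[0]]);c=np.array([571,173.1])
o=ctrl.get_obs();p=o["tool_pos"]*1000
print("t",o["t"].__round__(2),"tip s,n,z",((p[:2]-c)@d+85).round(1),((p[:2]-c)@n).round(1),(p[2]+7.1).round(1),"F",o["contact_force"].round(1),"yaw err",R.from_rotvec(o["tool_rot"]).as_matrix()[:,0].round(3))
E
python3 st.py
```

```text
t 12.65 tip s,n,z -93.6 0.4 25.5 F [-0.3  0.1 -2.2] yaw err [ 0.957 -0.291 -0.   ]
```

Call:
{"fn": "play_rows", "kwargs": {"series": [[0,[0.1,0,0.03],[0,0,0]],[0,[0.2,0,0],[0,0,0]],[0,[0.15,0,0],[0,0,0]],[0,[0.13,0,0],[0,0,0]],[0,[0.1,0,0],[0,0,0]],[0,[0,0,0],[0,0,0]]]}}

```text
t: 13.4
tool_pos: [0.4331, 0.2157, 0.0169]
tool_rot: [-3.107, 0.463, 0.0]
contact_force: [-0.0, -0.5, -1.3]
opening: 0.0144
grip_force: 97.9
```

```bash
python3 st.py;  python3 - <<'E'
from h import *
s=cam("side");t=cam("top")
b=cv2.resize(s["color"][210:310,290:390],None,fx=4,fy=4,interpolation=cv2.INTER_CUBIC)
a=cv2.resize(t["color"][170:270,225:315],None,fx=4,fy=4,interpolation=cv2.INTER_CUBIC)
cv2.imwrite("pics/j.png",np.hstack([a,b]))
E
```

```text
t 13.4 tip s,n,z -59.3 0.4 24.0 F [-0.  -0.5 -1.3] yaw err [ 0.957 -0.291 -0.   ]
```

View pics/j.png

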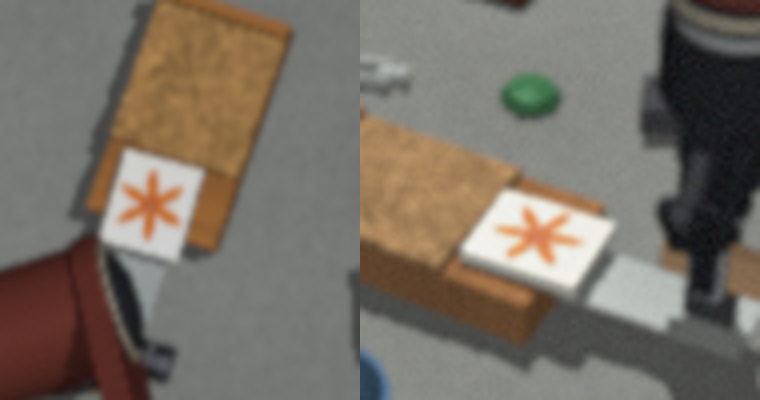

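The picture shows the blade running under the tile's near edge (590,285 in the side half), and the tile hasn't moved. I'll start the lift.

Call:
{"fn": "play_rows", "kwargs": {"series": [[0,[0,0,-0.08],[0,0,0]],[0,[0.02,0,-0.08],[0,0,0]],[0,[0.02,0,-0.1],[0,0,0]],[0,[0.03,0,-0.1],[0,0,0]],[0,[0.03,0,-0.1],[0,0,0]],[0,[0.04,0,-0.1],[0,0,0]],[0,[0.05,0,-0.1],[0,0,0]],[0,[0,0,0],[0,0,0]]]}}

```text
t: 14.5
tool_pos: [0.4426, 0.2131, 0.0506]
tool_rot: [-3.107, 0.462, -0.002]
contact_force: [-0.2, 0.2, -1.7]
opening: 0.0143
grip_force: 97.8
```

```bash
python3 st.py;  python3 - <<'E'
from h import *
s=cam("side")
b=cv2.resize(s["color"][210:310,280:390],None,fx=4,fy=4,interpolation=cv2.INTER_CUBIC)
cv2.imwrite("pics/k.png",b)
E
```

```text
t 14.5 tip s,n,z -49.5 0.7 57.7 F [-0.2  0.2 -1.7] yaw err [ 0.957 -0.291  0.001]
```

View pics/k.png

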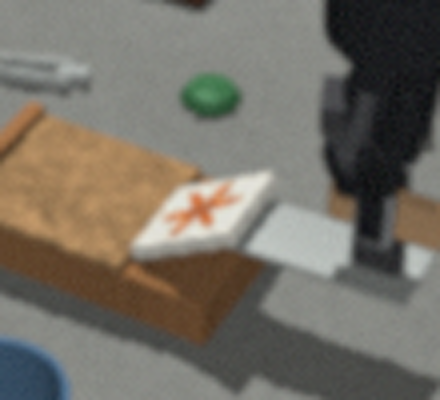

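The tile is tilted about 30° with its far edge at the step, at about (135,250). The gripper is well clear. Continuing along the arc.

Call:
{"fn": "play_rows", "kwargs": {"series": [[0,[0.035,0,-0.07],[0,0,0]],[0,[0.035,0,-0.07],[0,0,0]],[0,[0.05,0,-0.067],[0,0,0]],[0,[0.05,0,-0.067],[0,0,0]],[0,[0.06,0,-0.054],[0,0,0]],[0,[0.06,0,-0.054],[0,0,0]],[0,[0.08,0,-0.04],[0,0,0]],[0,[0.08,0,-0.04],[0,0,0]]]}}

```text
t: 15.55
tool_pos: [0.4637, 0.2064, 0.0731]
tool_rot: [3.107, -0.462, 0.0]
contact_force: [-0.6, 0.0, -2.7]
opening: 0.0144
grip_force: 97.8
```

```bash
python3 st.py;  cat > tl.py <<'E'
from h import *
# white / orange areas by board in side and top view
for n,b in(("side",(255,190,375,310)),("top",(235,155,310,245))):
    d=cam(n); H,S,V=cv2.split(cv2.cvtColor(up(d,b),cv2.COLOR_BGR2HSV))
    w=((S<70)&(V>135)).astype(np.uint8); r=((H<12)&(S>120)&(V>170)).astype(np.uint8)
    k=max(cv2.findContours(w,0,2)[0],key=cv2.contourArea); (c,wh,a)=cv2.minAreaRect(k)
    print(n,"white px",(np.array(c)/F+b[:2]).round(1),(np.array(wh)/F).round(1),round(a),"area",round(cv2.contourArea(k)/F/F),"flower",round(r.sum()/F/F))
E
python3 tl.py
```

```text
t 15.55 tip s,n,z -27.4 0.5 80.2 F [-0.6  0.  -2.7] yaw err [ 0.957 -0.291  0.   ]
side white px [306.9 231.7] [ 83.4 103.9] 90 area 4296 flower 0
top white px [263.  212.5] [23.8 11.8] 19 area 167 flower 0
```

Call:
{"fn": "play_rows", "kwargs": {"series": [[0,[0.085,0,-0.025],[0,0,0]],[0,[0.085,0,-0.025],[0,0,0]],[0,[0.08,0,-0.01],[0,0,0]],[0,[0.08,0,0],[0,0,0]],[0,[0.05,0,0],[0,0,0]],[0,[0.05,0,0],[0,0,0]],[0,[0.05,0,0],[0,0,0]],[0,[0,0,0],[0,0,0]]]}}

```text
t: 16.65
tool_pos: [0.4865, 0.1995, 0.076]
tool_rot: [-3.107, 0.462, -0.0]
contact_force: [0.3, 0.2, -1.9]
opening: 0.0144
grip_force: 97.8
```

```bash
python3 st.py; python3 tl.py
```

```text
t 16.65 tip s,n,z -3.5 0.6 83.1 F [ 0.3  0.2 -1.9] yaw err [ 0.957 -0.291  0.   ]
side white px [294.  230.1] [95.5 72.8] 14 area 2833 flower 0
top white px [266.9 217.3] [19.6  9.1] 71 area 82 flower 0
```

Call:
{"fn": "play_rows", "kwargs": {"series": [[0,[0.05,0,0],[0,0,0]],[0,[0.05,0,0],[0,0,0]],[0,[0.05,0,0],[0,0,0]],[0,[0.05,0,0],[0,0,0]],[0,[0,0,0],[0,0,0]],[0,[0,0,0],[0,0,0]]]}}

```text
t: 17.5
tool_pos: [0.4959, 0.1966, 0.076]
tool_rot: [-3.107, 0.462, 0.0]
contact_force: [0.2, -0.9, -1.4]
opening: 0.0145
grip_force: 97.8
```

```bash
python3 st.py; python3 tl.py
```

```text
t 17.5 tip s,n,z 6.3 0.5 83.1 F [ 0.2 -0.9 -1.4] yaw err [ 0.957 -0.291 -0.   ]
side white px [299.6 236.8] [92.5 66.4] 5 area 2622 flower 0
top white px [268.3 202.4] [21.8 39.5] 18 area 595 flower 0
```

The white area in the top view has grown to 22 x 40 px, which is the tile on the deck plus the blade. I'll back the lifter off, raise it and check.

Call:
{"fn": "play_rows", "kwargs": {"series": [[0,[-0.4,0,-0.2],[0,0,0]],[0,[-0.6,0,-0.2],[0,0,0]],[0,[-0.6,0,0],[0,0,0]],[0,[-0.6,0.3,0],[0,0,0]],[0,[-0.3,0.6,0],[0,0,0]],[0,[0,0.8,0],[0,0,0]],[0,[0,0.8,0],[0,0,0]],[0,[0,0.3,0],[0,0,0]]]}}

```text
t: 18.6
tool_pos: [0.3351, 0.0978, 0.0959]
tool_rot: [3.107, -0.464, 0.001]
contact_force: [0.7, 0.5, -1.0]
opening: 0.0141
grip_force: 98.0
```

```bash
python3 st.py
python3 - <<'E'
from h import *
t=cam("top");s=cam("side")
a=cv2.resize(t["color"][150:250,225:315],None,fx=4,fy=4,interpolation=cv2.INTER_CUBIC)
b=cv2.resize(s["color"][210:310,260:360],None,fx=4,fy=4,interpolation=cv2.INTER_CUBIC)
cv2.imwrite("pics/l.png",np.hstack([a,b]))
bb=(235,155,310,235); H,S,V=cv2.split(cv2.cvtColor(up(t,bb),cv2.COLOR_BGR2HSV)); w=((S<70)&(V>145)).astype(np.uint8)
print(rect(t,w,bb,.044))
E
```

```text
t 18.6 tip s,n,z -118.6 -141.0 103.0 F [ 0.7  0.5 -1. ] yaw err [ 0.956 -0.292  0.001]
(array([608.5, 162. ]), -17.4, array([63.8, 72.8]))
```

View pics/l.png

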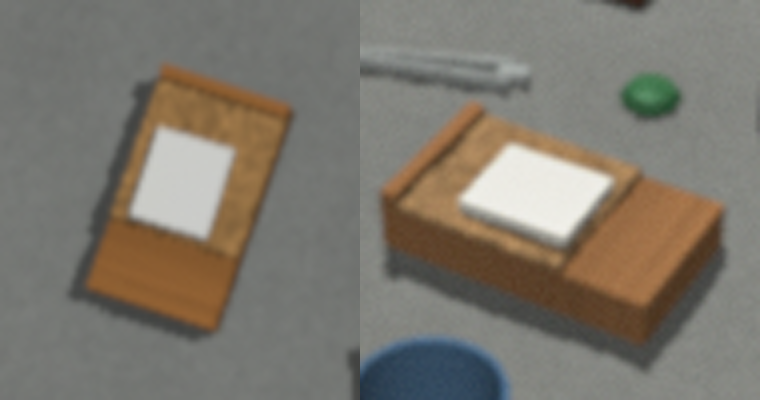

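The tile lies flat on the cork, plain back up, at about (182,183) in the top half, and the lifter is clear of it. Next I take the lifter back to its starting pose on the rest.

Call:
{"fn": "play_rows", "kwargs": {"series": [[0,[0,0.3,0],[0,0,-0.6]],[0,[0,0.3,0],[0,0,-0.6]],[0,[0.5,0.5,0],[0,0,0]],[0,[0.6,0.5,0],[0,0,0]],[0,[0.6,0.5,0],[0,0,0]],[0,[0.6,0.4,0],[0,0,0]],[0,[0.6,0.4,0],[0,0,0]],[0,[0.6,0.4,0],[0,0,0]]]}}

```text
t: 19.7
tool_pos: [0.486, -0.0862, 0.0957]
tool_rot: [-3.135, 0.199, 0.0]
contact_force: [0.5, 0.3, -1.1]
opening: 0.0147
grip_force: 98.1
```

```bash
python3 go.py 640 -148.3 30 -7.3
```

```text
t 19.7 p [486.  -86.2  95.7] q6 1.37 turn [-0.004  0.001  0.003] shift [3.213 0.84  1.314] F [ 0.5  0.3 -1.1] open 14.7
```

Call:
{"fn": "play_rows", "kwargs": {"series": [[0,[0.6,0.17,0],[0,0,0]],[0,[0.6,0.17,0],[0,0,0]],[0,[0.6,0.17,0],[0,0,0]],[0,[0.6,0.17,0],[0,0,0]],[0,[0.5,0.1,0],[0,0,0]],[0,[0.3,0.06,0.2],[0,0,0]],[0,[0,0,0.4],[0,0,0]],[0,[0,0,0.4],[0,0,0]]]}}

```text
t: 20.7
tool_pos: [0.637, -0.1472, 0.0437]
tool_rot: [-3.135, 0.199, 0.003]
contact_force: [0.5, -0.1, -1.6]
opening: 0.0142
grip_force: 98.1
```

Call:
{"fn": "play_rows", "kwargs": {"series": [[0,[0,0,0.2],[0,0,0]],[0,[0,0,0],[0,0,0]],[0,[0,0,0],[0,0,0]]]}}

```text
t: 21.08
tool_pos: [0.6383, -0.1483, 0.0368]
tool_rot: [3.135, -0.2, 0.002]
contact_force: [0.1, -0.6, -1.1]
opening: 0.0144
grip_force: 98.1
```

```bash
python3 go.py 640 -148.3 8 -7.3
```

```text
t 21.07 p [ 638.3 -148.3   36.8] q6 1.36 turn [ 0.002 -0.01  -0.002] shift [ 0.034 -0.004  0.577] F [ 0.1 -0.6 -1.1] open 14.4
```

Call:
{"fn": "play_rows", "kwargs": {"series": [[0,[0,0,0.2],[0,0,0]],[0,[0,0,0.2],[0,0,0]],[0,[0,0,0.1],[0,0,0]],[0,[0,0,0.03],[0,0,0]],[0,[0,0,0],[0,0,0]],[0,[0,0,0],[0,0,0]]]}}

```text
t: 21.82
tool_pos: [0.6382, -0.1482, 0.0099]
tool_rot: [3.135, -0.2, 0.001]
contact_force: [0.2, 0.5, -1.0]
opening: 0.0141
grip_force: 98.1
```

Call:
{"fn": "play_rows", "kwargs": {"series": [[0,[0,0,0.015],[0,0,0]],[0,[0,0,0.015],[0,0,0]],[0,[0,0,0],[0,0,0]]]}}

```text
t: 22.2
tool_pos: [0.6379, -0.1481, 0.008]
tool_rot: [-3.135, 0.2, -0.0]
contact_force: [-0.6, -0.1, -1.3]
opening: 0.0142
grip_force: 98.1
```

Call:
{"fn": "play_rows", "kwargs": {"series": [[0,[0,0,0.01],[0,0,0]],[0,[0,0,0.01],[0,0,0]],[0,[0,0,0.01],[0,0,0]],[0,[0,0,0],[0,0,0]]]}}

```text
t: 22.7
tool_pos: [0.638, -0.1482, 0.0079]
tool_rot: [3.135, -0.2, -0.0]
contact_force: [-4.2, 1.0, 6.6]
opening: 0.0139
grip_force: 99.4
```

Contact with the rubber at 6.6 N. I'll ease off slightly, release and rise.

Call:
{"fn": "play_rows", "kwargs": {"series": [[0,[0,0,-0.02],[0,0,0]],[0.5,[0,0,0],[0,0,0]],[0.5,[0,0,0],[0,0,0]],[0.5,[0,0,0],[0,0,0]],[0.5,[0,0,0],[0,0,0]],[0.5,[0,0,0],[0,0,0]]]}}

```text
t: 23.45
tool_pos: [0.6379, -0.1481, 0.0075]
tool_rot: [-3.135, 0.2, 0.0]
contact_force: [-0.3, -0.8, -0.1]
opening: 0.0428
grip_force: 0.0
```

Call:
{"fn": "play_rows", "kwargs": {"series": [[0.5,[0,0,-0.3],[0,0,0]],[0.5,[0,0,-0.5],[0,0,0]],[0.5,[0,0,-0.6],[0,0,0]],[0.5,[0,0,-0.6],[0,0,0]],[0.5,[-0.8,0,-0.4],[0,0,0]],[0.5,[-0.8,0,0],[0,0,0]],[0.5,[-0.8,0,0],[0,0,0]],[0.5,[-0.8,0,0],[0,0,0]]]}}

```text
t: 24.45
tool_pos: [0.4783, -0.1278, 0.1288]
tool_rot: [3.135, -0.2, 0.003]
contact_force: [-0.1, -0.3, 1.3]
opening: 0.0428
grip_force: 0.0
```

```bash
python3 m.py; python3 go.py 640 -148 200 -7.3
```

```text
top tile (array([609.2, 162.7]), -17.8, array([64.4, 73.3]))
board (array([598.5, 158.4]), -18.9, array([106.9, 180.6]))
handle (array([ 633.7, -146.7]), -6.5, array([15.9, 64.8]))
blade (array([ 665.4, -150.9]), -7.2, array([ 43.7, 113. ]))
rest (array([ 615.4, -172.4]), -0.4, array([198.4, 216.6]))
side tile (array([611.4, 158.3]), -17.8, array([69.3, 76. ]))
handle (array([ 635.2, -143.2]), -8.6, array([24.7, 67. ]))
t 24.55 p [ 476.4 -127.1  127.7] q6 1.29 turn [ 0.     0.005 -0.005] shift [ 3.298e+00 -1.000e-03 -1.447e+00] F [-0.1  0.2  1.1] open 42.9
```

The lifter is back flat on the rest within 2 mm of its starting pose, with the handle and blade at their earlier size and angle. The tile lies on the deck. Handing in.

```bash
python3 -c "
from station import ctrl
print(ctrl.finish_job())"
```

```text
the job is handed in; nothing more can be done
None
```

The tile lies flat, flower side down, on the cork deck, and the lifter is back flat on its rest and released; the job was handed in at about 24.6 s of the 56 s allowed, but the first grasp missed above the handle (the real fingertips are about 31 mm higher than reported), and I didn't re-measure the bystanders, though no move went near them.

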